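# Release the relief press and run out its bed

## Robot

A 6-joint arm with a two-finger parallel gripper is mounted at the origin on the work surface. World frame = base frame: x ahead of the robot, y to its left, z up, the work surface at z = 0. Lengths are in m, angles in rad, forces in N, time in s.
With the tool pointing down it reaches from about 0.325 to 0.85 m from the base axis. Payload 15.5 kg.
Tool frame: the origin (TCP) lies at the very end of the fingers, on their centre line; the grasp point (between the pads) lies 19 mm behind it; z points along the fingers, y is the line along which they close (so a half turn about z gives the same grasp; the last joint's range is limited). The gripper opens to 91 mm and grips with 3 to 60 N. Pads are 32 mm wide; open, the fingers measure 118 mm over their backs; the gripper's body (76 mm by 178 mm) begins 60 mm behind the grasp point.
Start: joints at [-1.361, 0.494, 1.345, -0, 1.302, -0.096], TCP at [0.188, -0.596, 0.214] pointing down, gripper open.
Joint ranges: [-2.91, 2.91], [-0.82, 2.16], [0.22, 2.67], [-1.22, 4.37], [0.12, 2.79], [-3.08, 3.08]. Speed limits (rad/s): [1.89, 1.89, 2.57, 3.01, 3.01, 3.01].

## Interface

Orientations are given as a 3x3 rotation matrix whose columns are the frame's x, y, z axes.
In Python, from workcell import bot gives the robot as it stands.
- The arm moves only by the tool step_arm, never from a script. Its argument "targets" is text: rows parted by semicolons, each of 4 numbers parted by spaces: the shift along the tool's x, y, z scaled (see below), then the turn about the tool's z scaled (see below). A call has 1 to 12 rows; each row is the pose to reach, as a shift and turn from the pose commanded when the call began, along the tool's axes at that moment; what a row does not reach only later rows make up. The controller multiplies each number of a shift by 100 mm and each number of a turn by pi/2 rad. A row lasts 1/12 s, in which the tool goes at most 41.7 mm and 7.16 degrees, less where a joint would pass 70% of its speed; a pose out of reach is approached as far as the arm can. A call with a number of a shift or a turn outside -1 to 1 is refused whole. A call with a gripper value outside its range is refused whole. "jaw" is the opening, from -1 (shut) to 1 (fully open), set as the call begins (left out, the last holds). The fingers move at their own pace and stop on an object; "newtons" is the grip in N (left out, the last holds). Time passes only in rows, so rows that repeat a pose let the fingers close. It gives the time, the measured TCP pose, the force, the opening and the grip force at its end, in the units of the state.
- bot.get_state(): the state, without advancing time (a new reading comes with each control period).
- bot.read_camera(name): name is "scene" or "top"; returns the picture (480x640x3 uint8, blue, green, red); there is no depth.
- bot.camera_info(name): a dict with "mtx" (3x3 intrinsics, pixels), "R" (3x3) and "t" (3): a world point X has camera coordinates R X + t. Camera axes: x right, y down, z forward; pixel columns grow to the right and rows downward; lengths in m; the calibration is good to about 2 mm. A picture is of the moment at which its call begins. camera_info takes no time and is no camera call.
- bot.finish_job(): hands the job in; it is judged then, once.
The state is a dict: "clock": time; "joint_pos": joint angles; "joint_vel": joint speeds; "tau": joint torques, N m; "eef_pos": TCP position; "tool_rot": TCP orientation; "contact_force": force on the tool from outside, world axes, zero at the start; "ft_torque": the same for the moment, N m; "gripper_width": opening from 0.0 (shut) to 1.0 (fully open); "finger_force": force on a finger pad.
Only numpy, scipy, OpenCV 4.12 (cv2) and the standard library are available. Lean on these libraries where they do the work, as an engineer would, in place of code of your own. Each camera call takes 0.05 s, during which the arm holds its last target. There are 200 camera calls.

## Task

The small relief printing press has just made an impression. Push its hand lever all the way back to its stop so that the platen lifts off the print, and only then hook a fingertip behind the upturned lip at the front of the bed and draw the bed smoothly out along its rails to the stop. Grip nothing and don't force it at the stops, don't touch or shift the print, and leave the lever back, the bed out and the jars and tools where they stand.

Things in the scene. Friction and masses are not known exactly. Their poses are not given: they have to be found in the camera images.
- press: grey table-top relief press, fixed on the table; origin on the table under its middle. Its -x points out of the front, the way the bed is drawn; y across; z up. mm from the origin in its frame: base plate x -130..130, y -125..125, 18 tall; rails and front foot reach forward to x -280, up to 40 tall
- crosshead (a point): middle of the top of the press's crosshead beam, z 166 mm over the press's origin. The beam spans x -30..30, y -124..124 mm in the press's frame, underside z 116; nuts on its ends reach z 188, the lever's bracket on its middle z 207
- platen (a joint): lift of the steel platen plate, m: 0 down on the print, about 0.018 up, moved by the lever alone. It spans x -80..80, y -75..75 mm in the press's frame; when down its underside is at z 64 mm and its rib's top (x -30..30) at 88
- lever (a joint): hand lever, rad. 0: leaning 0.40 forward (to the press's -x) of upright, platen pressed down. Grows as it is pushed back to the press's +x, up to its stop at 1.0 (0.60 behind upright), platen up. Pivot at x 0, z 188 mm in the press's frame, axis along its y, mid-width. Stiff: stays where it is left; about 4 N square to it at the ball moves it
- ball (a point): centre of the black ball, 32 mm across, at the end of the hand lever, 125 mm from its pivot, on a steel rod 14 mm thick; 303 mm above the table at lever 0, 313 upright, 291 fully back
- bed (a joint): how far the bed is drawn out, m. 0: fully in, block centred under the platen; 0.14: fully out, at its stop. Starts between 0 and 0.015. Grows towards the press's -x. About 3 N slides it; no spring, it stays where it is left
- lip (a point): middle of the top edge of the lip's inner (press side) face; moves with the bed; at bed 0 at x -150, y 0, z 76 mm in the press's frame. The lip is an upturned aluminium flange 160 mm wide, 8 thick, 26 above the bed plate (top of plate z 50). Behind it 70 mm of bare plate, open from above, to the platen's edge; two ribs 12 mm long brace it at y -66 and 66
- print: lino block with the fresh print lying on it, loose on the bed plate and carried by it as it runs out: block 124 mm along the press's x, 116 across; paper on it 136 x 128 mm, top 62.5 mm over the table, its front edge 80 to 100 mm behind the lip's inner face. Origin at the centre of its underside. Not to be touched
- jar_a: screw-lid paint jar, 64 mm across, 88 mm tall, a bystander; origin at the centre of its underside
- jar_b: screw-lid paint jar, 64 mm across, 88 mm tall, a bystander; origin at the centre of its underside
- jar_c: screw-lid paint jar, 64 mm across, 88 mm tall, a bystander; origin at the centre of its underside
- baren: baren, a wooden disc 90 mm across with a grip bar on top, 35 mm tall, a bystander; origin at the centre of its underside
- gouge: lino gouge, 140 mm long, 28 mm thick, lying along its x axis, a bystander; origin on its underside about half-way along
- lino: loose square of carved lino, 100 x 100 x 12 mm, a bystander; origin at the centre of its underside
- brayer: ink roller with a wooden handle, 180 mm long, roller 90 mm wide and 40 mm thick, lying on the flat glass inking slab, 8 mm thick, a bystander; origin under the roller's middle
- knife: ink knife with a flat blade, 280 mm long, blade 65 wide, 20 thick at the handle, lying flat along its x axis, a bystander; origin on its underside near its middle

How it is judged:
On the way, in this order (a step that is already met when the one before it is completed fails the run):
1. the lever is pushed back to its stop and the platen is up, with the bed still in (value of joint lever above 0.92 rad and value of joint bed below 0.03 m), for 0.2 s.
2. the bed is drawn out to its stop (value of joint bed above 0.132 m and value of joint lever above 0.92 rad), for 0.2 s.
At the end, for the whole second after the job is handed in: lever back within 0.08 rad of its rear stop, bed drawn out to within 8 mm of its stop and at rest with the block and print still lying flat in their place on it (to about 10 mm), every jar and tool within 20 mm of where it started (all of step 2 and velocity of joint bed between -0.01 and 0.01 m/s and x of print in the frame of lip between 0.14 and 0.175 m and y of print in the frame of lip between -0.012 and 0.012 m and angle between print's own z axis and vertical below 0.05 rad and not (distance of any of jar_a, jar_b, jar_c, baren, gouge, lino, brayer, knife from where it was at the start of the episode above 0.02 m)); the robot touches nothing.
It fails at once if the bed is drawn out (past 30 mm) while the platen is still down (value of joint bed above 0.03 m and value of joint lever below 0.8 rad).
It fails at once if the print is touched (contact force between any of the fingers, the arm and print above 0.5 N).
It fails at once if the bed's lip or the lever's ball is gripped (it lies between the fingers, at the grasp point, under more than 12 N) ((contact force between the fingers and lever above 12 N and distance between the grasp point and ball below 0.014 m) or (contact force between the fingers and bed above 12 N and x of the grasp point in the frame of lip between -0.014 and 0.005 m and z of the grasp point in the frame of lip below 0.015 m)).
It fails at once if the bed is snatched out (faster than 0.4 m/s), or the bed or the lever is forced (more than 50 N from the fingers) (velocity of joint bed above 0.4 m/s or contact force between the fingers and bed above 50 N or contact force between the fingers and lever above 50 N).
It fails at once if a jar or tool is moved more than 20 mm (distance of any of jar_a, jar_b, jar_c, baren, gouge, lino, brayer, knife from where it was at the start of the episode above 0.02 m).
It also fails if it takes over 51 s, if anything falls off the work surface, if the arm or the gripper's body presses on something with over 40 N, if the wrist force passes 120 N, or if a joint passes its speed limit or range.

## Working session

There is one attempt and no reset: what is moved stays moved. The work goes in short steps, Python scripts to look and compute and a tool call to move; the robot and the scene stay as the last step left them, time stands still between calls to the robot, and variables do not carry over. Pictures are saved under pics/ and viewed, at most 10 in all, crops included, and the job is handed in when it is done.

Besides the shell and the picture viewer there is one more tool, called after "Request:" by a JSON object that holds its "api" and its "payload". step_arm: Moves the arm, as the interface text tells. Shifts and turns lie within -1 to 1; 1 stands for 100 mm of shift or pi/2 rad of turn. Its arguments: {"type":"object","properties":{"targets":{"type":"string"},"jaw":{"type":"number"},"newtons":{"type":"number"}},"required":["targets"]}

```bash
mkdir -p pics; python3 - <<'E'
from workcell import bot
import cv2
for n in("scene","top"):
    cv2.imwrite(f"pics/{n}0.png",bot.read_camera(n)); c=bot.camera_info(n); print(n,c)
s=bot.get_state(); print(s["eef_pos"],s["tool_rot"],s["clock"],s["gripper_width"])
E
```

```text
scene {'mtx': array([[567.48589476,   0.        , 317.40680517],
       [  0.        , 567.48589476, 233.33509223],
       [  0.        ,   0.        ,   1.        ]]), 'R': array([[ 0.7575943 ,  0.65267827,  0.00787048],
       [ 0.43569181, -0.49667595, -0.75065681],
       [-0.48602831,  0.57212243, -0.66064544]]), 't': array([-0.44519717, -0.07882487,  1.6377204 ])}
top {'mtx': array([[520.63858869,   0.        , 315.91797986],
       [  0.        , 520.63858869, 242.88466118],
       [  0.        ,   0.        ,   1.        ]]), 'R': array([[-0.02131744, -0.99977173,  0.00143358],
       [-0.98469925,  0.02074796, -0.17302288],
       [ 0.17295364, -0.00510005, -0.98491676]]), 't': array([0.04971813, 0.59095633, 1.31295866])}
[ 0.18808386 -0.5956703   0.2133901 ] [[ 9.53603310e-01  3.01065899e-01 -2.27915800e-04]
 [ 3.01065965e-01 -9.53602697e-01  1.08698252e-03]
 [ 1.09912247e-04 -1.10516782e-03 -9.99999383e-01]] 0.1 0.997871718014763
```

View pics/scene0.png

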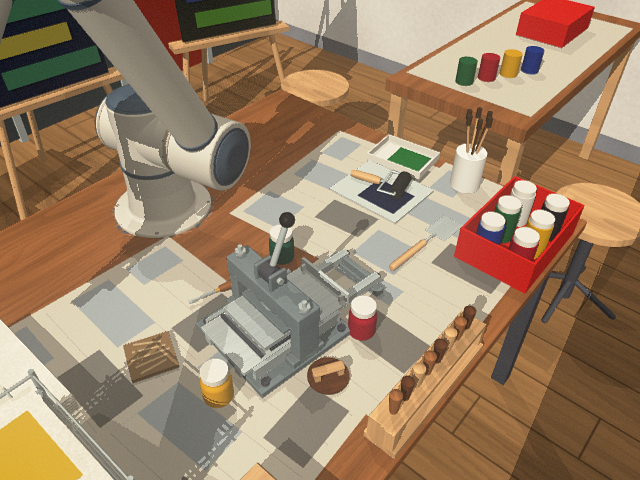

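View pics/top0.png

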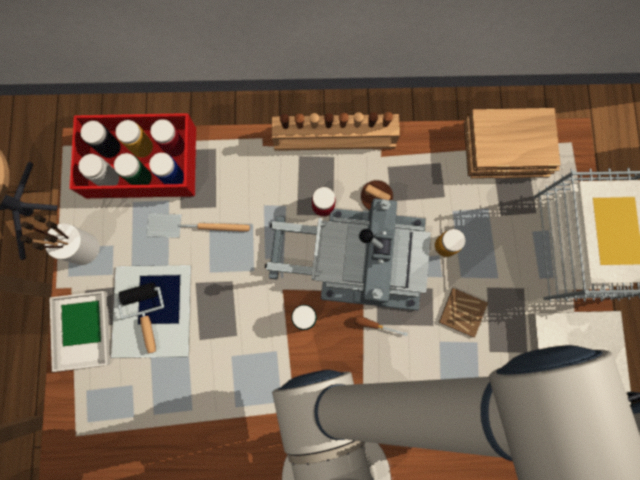

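The top view shows the press at about (370,255), its rails pointing left (world +y), the ball near (366,236), and jars at (324,200), (304,317) and (452,241). I'll enlarge it to measure.

```bash
python3 - <<'E'
import cv2
a=cv2.imread("pics/top0.png")[180:330,255:455]; cv2.imwrite("pics/topc.png",cv2.resize(a,None,fx=4,fy=4,interpolation=cv2.INTER_CUBIC))
a=cv2.imread("pics/scene0.png")[200:400,185:395]; cv2.imwrite("pics/scc.png",cv2.resize(a,None,fx=3,fy=3,interpolation=cv2.INTER_CUBIC))
E
```

```text
(no output)
```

View pics/topc.png

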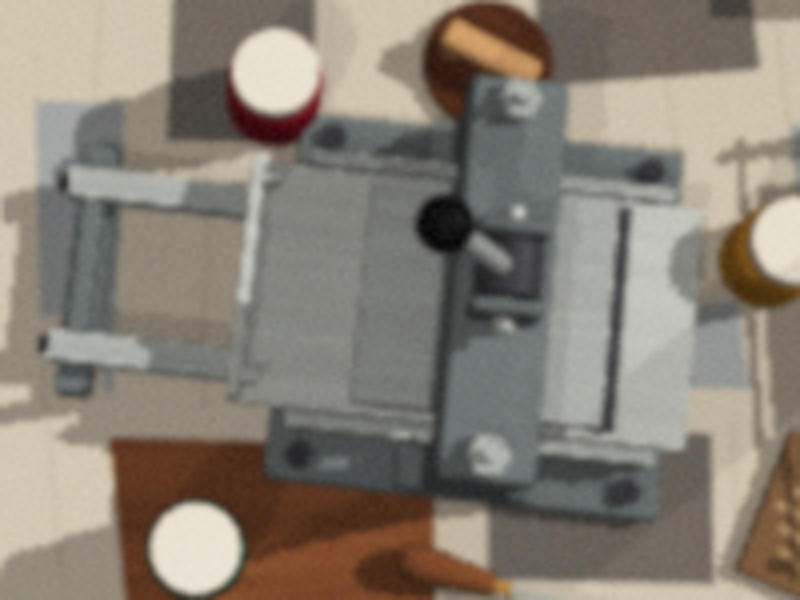

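View pics/scc.png

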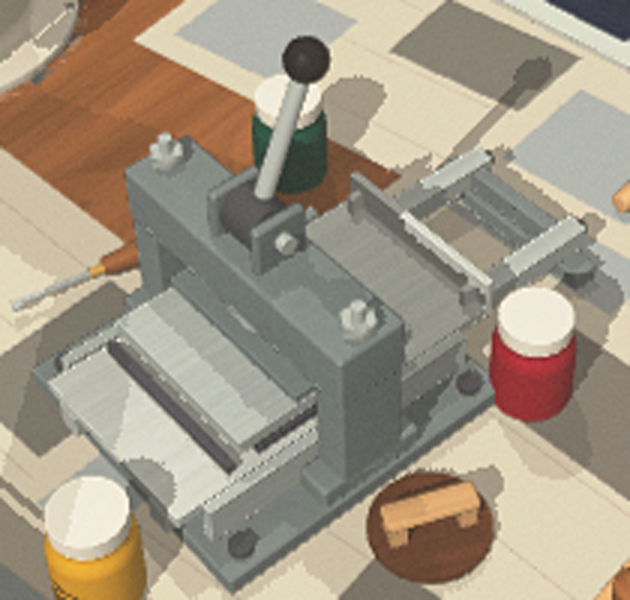

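Top crop: ball (445,222), nuts (520,98) and (488,455), base corners (305,118), (683,152), (268,478), (655,520), and lip strip from (262,157) to (232,397). Scene crop: ball at (306,60), lip top edge from (355,177) to (490,288). Next I'll fit the press pose.

```bash
cat > h.py <<'E'
import numpy as np, cv2
from workcell import bot
from scipy.optimize import least_squares
C={n:bot.camera_info(n) for n in("scene","top")}
def proj(n,X):
    c=C[n]; p=c["mtx"]@(c["R"]@np.asarray(X)+c["t"]); return p[:2]/p[2]
def onz(n,u,z):
    c=C[n]; d=c["R"].T@np.linalg.inv(c["mtx"])@[u[0],u[1],1]; o=-c["R"].T@c["t"]; return o+d*(z-o[2])/d[2]
def tri(a,b):
    P=[C[n]["mtx"]@np.c_[C[n]["R"],C[n]["t"]] for n in("top","scene")]
    X=cv2.triangulatePoints(P[0],P[1],np.float64(a).reshape(2,1),np.float64(b).reshape(2,1)).ravel(); return X[:3]/X[3]
T=lambda U,V:np.array([255+(U+.5)/4-.5,180+(V+.5)/4-.5])
S=lambda U,V:np.array([185+(U+.5)/3-.5,200+(V+.5)/3-.5])
def press(q,p):
    c,s=np.cos(q[2]),np.sin(q[2]); return np.array([q[0]+c*p[0]-s*p[1],q[1]+s*p[0]+c*p[1],p[2]])
E
python3 - <<'E'
from h import *
f=[("top",T(305,118),(-.13,.125,.018)),("top",T(683,152),(.13,.125,.018)),("top",T(268,478),(-.13,-.125,.018)),("top",T(655,518),(.13,-.125,.018)),
("top",T(473,78),(-.03,.124,.166)),("top",T(567,85),(.03,.124,.166)),("top",T(440,475),(-.03,-.124,.166)),("top",T(535,483),(.03,-.124,.166)),
("scene",S(232,590),(.13,.125,.018)),("scene",S(320,347),(.03,.124,.166)),("scene",S(405,325),(-.03,.124,.166)),("scene",S(127,172),(.03,-.124,.166)),("scene",S(188,137),(-.03,-.124,.166))]
r=least_squares(lambda q:np.concatenate([proj(n,press(q,p))-u for n,u,p in f]),[.55,-.08,-1.6],loss="soft_l1")
q=r.x; print(q,np.degrees(q[2])); print(np.round(r.fun.reshape(-1,2),1).tolist())
np.save("q.npy",q)
inv=lambda X:press([0,0,-q[2]],np.append(X[:2]-q[:2],X[2]))
b=tri(T(445,222),S(306,60)); print("ball",b,inv(b))
print("pred ball",press(q,(-.125*np.sin(.4),0,.303)))
print("lip ends",[inv(onz("top",T(*p),.076)) for p in((262,157),(232,397))],[inv(onz("scene",S(*p),.076)) for p in((355,177),(490,288))])
print("jar_a..",[onz("top",p,.088) for p in((324,195),(304,317),(455,238))])
E
```

```text
[ 0.5553634  -0.11748967 -1.69845486] -97.31429512625509
[[-0.5, -2.1], [0.4, -0.7], [-0.8, -0.4], [0.8, 0.2], [0.1, -2.1], [1.1, -1.3], [-0.9, 0.3], [0.8, 1.0], [-0.7, -2.3], [5.9, 5.9], [0.4, -2.2], [-3.1, -1.5], [-1.3, -2.1]]
ball [ 0.56255816 -0.06834285  0.302791  ] [-0.04966288  0.00087923  0.302791  ]
pred ball [ 0.56156061 -0.06920848  0.303     ]
lip ends [array([-0.15350125,  0.07627422,  0.076     ]), array([-0.15610469, -0.08101594,  0.076     ])] [array([-0.1538959 , -0.07282759,  0.076     ]), array([-0.1512966 ,  0.08526446,  0.076     ])]
jar_a.. [array([0.71098243, 0.01374735, 0.088     ]), array([0.39896898, 0.07099777, 0.088     ]), array([ 0.59064585, -0.31812887,  0.088     ])]
```

Everything agrees: the press is at (0.555, -0.117) with yaw -97.3°, and the triangulated ball matches its prediction to 1.5 mm. I'll rise, shut the fingers and turn so that tool x lies along the press's -x.

Request:
{"api": "step_arm", "payload": {"targets": "0 0 -0.4 -0.08; 0 0 -0.8 -0.16; 0 0 -1 -0.24; 0 0 -1 -0.32; 0 0 -1 -0.4; 0 0 -1 -0.48; 0 0 -1 -0.56; 0 0 -1 -0.64; 0 0 -1 -0.72; 0 0 -1 -0.724", "jaw": -1}}

```text
clock: 0.93
eef_pos: [0.1881, -0.5958, 0.3136]
tool_rot: [[0.121, 0.993, -0.0], [0.993, -0.121, 0.001], [0.001, -0.0, -1.0]]
contact_force: [-0.3, -0.7, 0.3]
gripper_width: 0.3
finger_force: 0.0
```

```bash
cat > w.py <<'E'
from h import *
q=np.load("q.npy"); s=bot.get_state(); inv=lambda X:press([0,0,-q[2]],np.append(X[:2]-q[:2],X[2]))
R=s["tool_rot"]; print("t",s["clock"],"press-frame TCP",inv(s["eef_pos"]).round(4),"toolx yaw err deg",(np.degrees(np.arctan2(R[1,0],R[0,0])-q[2])-180).round(2),"F",np.round(s["contact_force"],1),"w",round(s["gripper_width"],3))
E
python3 w.py
```

```text
t 0.9333 press-frame TCP [ 0.5212 -0.3033  0.3136] toolx yaw err deg 0.38 F [-0.3 -0.7  0.3] w 0.3
```

Request:
{"api": "step_arm", "payload": {"targets": "0.3 0.15 -0.3 0; 0.6 0.3 -0.6 0; 0.9 0.45 -0.9 0; 1 0.5 -0.9 0"}}

```text
clock: 1.27
eef_pos: [0.2521, -0.502, 0.4083]
tool_rot: [[0.131, 0.991, 0.002], [0.991, -0.131, -0.005], [-0.004, 0.003, -1.0]]
contact_force: [0.5, -0.0, 0.6]
gripper_width: 0.018
finger_force: 0.0
```

Request:
{"api": "step_arm", "payload": {"targets": "0.35 0.17 0 0; 0.7 0.34 0 0; 1 0.5 0 0"}}

```text
clock: 1.52
eef_pos: [0.3134, -0.4084, 0.404]
tool_rot: [[0.132, 0.991, 0.0], [0.991, -0.132, 0.0], [0.0, 0.0, -1.0]]
contact_force: [-0.0, -0.7, -0.4]
gripper_width: 0.001
finger_force: 0.0
```

Request:
{"api": "step_arm", "payload": {"targets": "0.35 0.17 0 0; 0.7 0.34 0 0; 1 0.5 0 0"}}

```text
clock: 1.77
eef_pos: [0.3758, -0.3154, 0.4039]
tool_rot: [[0.132, 0.991, 0.0], [0.991, -0.132, 0.0], [0.0, 0.0, -1.0]]
contact_force: [1.1, -1.3, 0.3]
gripper_width: 0.006
finger_force: 0.0
```

Request:
{"api": "step_arm", "payload": {"targets": "0.35 0.17 0 0; 0.7 0.34 0 0; 1 0.5 0 0"}}

```text
clock: 2.02
eef_pos: [0.4381, -0.2225, 0.4039]
tool_rot: [[0.131, 0.991, 0.0], [0.991, -0.131, 0.0], [0.0, -0.0, -1.0]]
contact_force: [-0.0, -0.9, 0.6]
gripper_width: 0.006
finger_force: 0.0
```

Request:
{"api": "step_arm", "payload": {"targets": "0.35 0.17 0 0; 0.7 0.34 0 0; 1 0.5 0 0"}}

```text
clock: 2.27
eef_pos: [0.5005, -0.1296, 0.4039]
tool_rot: [[0.131, 0.991, -0.0], [0.991, -0.131, 0.0], [0.0, -0.0, -1.0]]
contact_force: [0.6, -1.3, 0.4]
gripper_width: 0.005
finger_force: 0.0
```

Request:
{"api": "step_arm", "payload": {"targets": "0.35 0.17 0 0; 0.7 0.34 0 0; 1 0.5 0 0; 1 0.5 0 0; 1 0.5 0 0"}}

```text
clock: 2.68
eef_pos: [0.5626, -0.0377, 0.4033]
tool_rot: [[0.128, 0.992, -0.001], [0.992, -0.128, 0.0], [0.0, -0.001, -1.0]]
contact_force: [-0.4, -1.3, 0.0]
gripper_width: 0.007
finger_force: 0.0
```

```bash
python3 w.py
```

```text
t 2.6833 press-frame TCP [-0.0801 -0.003   0.4033] toolx yaw err deg -0.05 F [-0.4 -1.3  0. ] w 0.007
```

Request:
{"api": "step_arm", "payload": {"targets": "0.2 0.03 0 0; 0.4 0.03 0.2 0; 0.4 0.03 0.5 0; 0.4 0.03 0.8 0; 0.4 0.03 1 0; 0.4 0.03 1 0"}}

```text
clock: 3.18
eef_pos: [0.5677, -0.0006, 0.3001]
tool_rot: [[0.131, 0.991, -0.007], [0.991, -0.131, 0.0], [-0.0, -0.007, -1.0]]
contact_force: [-0.0, 0.8, -0.8]
gripper_width: 0.004
finger_force: 0.0
```

Request:
{"api": "step_arm", "payload": {"targets": "-0.05 0 0.2 0; -0.1 0 0.22 0; -0.15 0 0.22 0; -0.2 0 0.22 0; -0.25 0 0.22 0; -0.3 0 0.22 0; -0.35 0 0.22 0; -0.4 0 0.22 0; -0.45 0 0.22 0; -0.5 0 0.22 0"}}

```text
clock: 4.02
eef_pos: [0.5642, -0.0494, 0.2825]
tool_rot: [[0.127, 0.992, 0.001], [0.992, -0.127, 0.001], [0.001, 0.001, -1.0]]
contact_force: [1.5, 4.4, 3.3]
gripper_width: 0.003
finger_force: 2.6
```

```bash
python3 w.py
```

```text
t 4.0167 press-frame TCP [-6.870e-02  1.000e-04  2.825e-01] toolx yaw err deg 0.01 F [1.5 4.4 3.3] w 0.003
```

Contact at 4.4 N, and the ball is moving. I'll keep pushing.

Request:
{"api": "step_arm", "payload": {"targets": "-0.06 0 0 0; -0.12 0 0 0; -0.18 0 0 0; -0.24 0 0 0; -0.3 0 0 0; -0.36 0 0 0; -0.42 0 0 0; -0.48 0 0 0; -0.54 0 0 0; -0.6 0 0 0; -0.66 0 0 0; -0.72 0 0 0"}}

```text
clock: 5.02
eef_pos: [0.5544, -0.1213, 0.2816]
tool_rot: [[0.127, 0.992, -0.001], [0.992, -0.127, 0.0], [0.0, -0.001, -1.0]]
contact_force: [1.9, 2.9, -3.4]
gripper_width: 0.005
finger_force: 1.9
```

```bash
python3 w.py
```

```text
t 5.0167 press-frame TCP [ 0.0039 -0.0005  0.2816] toolx yaw err deg -0.01 F [ 1.9  2.9 -3.4] w 0.005
```

Request:
{"api": "step_arm", "payload": {"targets": "-0.05 0 0 0; -0.1 0 0 0; -0.15 0 0 0; -0.2 0 0 0; -0.24 0 0 0; -0.27 0 0 0; -0.29 0 0 0; -0.29 0 0 0"}}

```text
clock: 5.68
eef_pos: [0.5509, -0.15, 0.2819]
tool_rot: [[0.128, 0.992, -0.0], [0.992, -0.128, -0.0], [-0.0, -0.0, -1.0]]
contact_force: [0.6, 2.8, -2.1]
gripper_width: 0.003
finger_force: 1.1
```

```bash
python3 w.py
```

```text
t 5.6833 press-frame TCP [ 0.0328 -0.0003  0.2819] toolx yaw err deg -0.02 F [ 0.6  2.8 -2.1] w 0.003
```

Request:
{"api": "step_arm", "payload": {"targets": "-0.01 0 0 0; -0.02 0 0 0; -0.03 0 0 0; -0.04 0 0 0; -0.05 0 0 0; -0.05 0 0 0"}}

```text
clock: 6.18
eef_pos: [0.5504, -0.1538, 0.2818]
tool_rot: [[0.127, 0.992, -0.0], [0.992, -0.127, 0.001], [0.001, -0.0, -1.0]]
contact_force: [2.1, 8.6, -2.0]
gripper_width: 0.002
finger_force: 4.4
```

Request:
{"api": "step_arm", "payload": {"targets": "-0.01 0 0 0; -0.02 0 0 0; -0.02 0 0 0"}}

```text
clock: 6.43
eef_pos: [0.5503, -0.1542, 0.2818]
tool_rot: [[0.126, 0.992, 0.0], [0.992, -0.126, 0.004], [0.004, -0.0, -1.0]]
contact_force: [3.6, 20.4, -3.5]
gripper_width: 0.002
finger_force: 10.2
```

```bash
python3 w.py
```

```text
t 6.4333 press-frame TCP [ 0.037  -0.0003  0.2818] toolx yaw err deg 0.06 F [ 3.6 20.4 -3.5] w 0.002
```

The lever is at its stop: the force rose to 20 N at the predicted position. I'll back off and go over the gap behind the lip.

Request:
{"api": "step_arm", "payload": {"targets": "0.05 0 0 0; 0.15 0 0 0; 0.35 0 0 0; 0.6 0 0 0; 0.85 0 0 0; 1 0 0 0"}}

```text
clock: 6.93
eef_pos: [0.5631, -0.0553, 0.2823]
tool_rot: [[0.127, 0.992, 0.001], [0.992, -0.127, -0.0], [-0.0, 0.001, -1.0]]
contact_force: [0.5, 0.2, -0.2]
gripper_width: 0.004
finger_force: 0.0
```

Request:
{"api": "step_arm", "payload": {"targets": "0.3 0 0 0; 0.5 0 0.2 0; 0.6 0 0.5 0; 0.6 0 0.8 0; 0.6 0 0.8 0; 0.6 0 0.8 0"}}

```text
clock: 7.43
eef_pos: [0.57, 0.0023, 0.2017]
tool_rot: [[0.127, 0.992, -0.002], [0.992, -0.127, -0.0], [-0.001, -0.002, -1.0]]
contact_force: [0.1, -0.1, 0.7]
gripper_width: 0.003
finger_force: 0.0
```

```bash
python3 w.py; python3 - <<'E'
from h import *
a=bot.read_camera("scene")[170:370,185:395]; b=bot.read_camera("top")[180:330,255:455]
a=cv2.resize(a,(400,381)); b=cv2.resize(b,(400,300)); b=cv2.copyMakeBorder(b,0,81,0,0,0)
cv2.imwrite("pics/m1.png",np.hstack([a,b]))
E
```

```text
t 7.4333 press-frame TCP [-0.1207 -0.0008  0.2017] toolx yaw err deg 0.02 F [ 0.1 -0.1  0.7] w 0.003
```

View pics/m1.png

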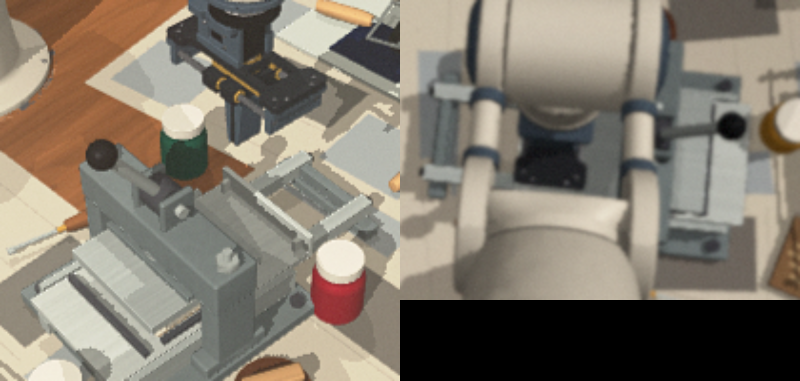

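The picture shows the lever lying back (ball at (100,155) left, (732,125) right) and the fingertips above the bare plate just behind the lip. I'll check the lever angle numerically, then descend.

```bash
python3 - <<'E'
from h import *
q=np.load("q.npy")
print("expected", [proj("top",press(q,(.125*np.sin(a-.4),0,.188+.125*np.cos(a-.4)))).round(1) for a in(.9,1.)], "seen",255+332/2,180+125/2)
E
```

```text
expected [array([416.4, 241.2]), array([420.8, 242.3])] seen 421.0 242.5
```

Request:
{"api": "step_arm", "payload": {"targets": "0 0 0.2 0; 0 0 0.4 0; 0 0 0.6 0; 0 0 0.8 0; 0 0 0.9 0; 0 0 1 0; 0 0 1 0"}}

```text
clock: 8.12
eef_pos: [0.5705, 0.0019, 0.1015]
tool_rot: [[0.128, 0.992, -0.0], [0.992, -0.128, -0.0], [-0.0, -0.0, -1.0]]
contact_force: [-1.4, 0.9, 0.4]
gripper_width: 0.003
finger_force: 0.0
```

Request:
{"api": "step_arm", "payload": {"targets": "0 0 0.1 0; 0 0 0.2 0; 0 0 0.3 0; 0 0 0.37 0; 0 0 0.42 0; 0 0 0.44 0; 0 0 0.44 0"}}

```text
clock: 8.7
eef_pos: [0.5703, 0.0022, 0.0574]
tool_rot: [[0.127, 0.992, -0.001], [0.992, -0.127, 0.0], [-0.0, -0.001, -1.0]]
contact_force: [0.5, 0.0, -0.9]
gripper_width: 0.005
finger_force: 0.0
```

```bash
python3 w.py
```

```text
t 8.7 press-frame TCP [-0.1206 -0.0004  0.0574] toolx yaw err deg -0.0 F [ 0.5  0.  -0.9] w 0.005
```

Lever at 1.0 rad confirmed, and the fingertip is behind the lip with no contact. I'll draw gently.

Request:
{"api": "step_arm", "payload": {"targets": "0.03 0 0 0; 0.06 0 0 0; 0.09 0 0 0; 0.12 0 0 0; 0.15 0 0 0; 0.18 0 0 0; 0.21 0 0 0; 0.24 0 0 0; 0.27 0 0 0; 0.3 0 0 0; 0.33 0 0 0; 0.36 0 0 0"}}

```text
clock: 9.7
eef_pos: [0.5752, 0.0381, 0.0579]
tool_rot: [[0.127, 0.992, 0.0], [0.992, -0.127, -0.0], [-0.0, 0.0, -1.0]]
contact_force: [1.0, -2.2, 2.9]
gripper_width: 0.001
finger_force: 1.6
```

```bash
python3 w.py
```

```text
t 9.7 press-frame TCP [-1.569e-01 -1.000e-04  5.790e-02] toolx yaw err deg -0.01 F [ 1.  -2.2  2.9] w 0.001
```

Request:
{"api": "step_arm", "payload": {"targets": "0.04 0 0 0; 0.08 0 0 0; 0.13 0 0 0; 0.18 0 0 0; 0.23 0 0 0; 0.28 0 0 0; 0.33 0 0 0; 0.38 0 0 0; 0.43 0 0 0; 0.48 0 0 0; 0.53 0 0 0; 0.58 0 0 0"}}

```text
clock: 10.7
eef_pos: [0.5825, 0.0959, 0.0579]
tool_rot: [[0.127, 0.992, -0.0], [0.992, -0.127, -0.0], [-0.0, -0.0, -1.0]]
contact_force: [1.9, -4.2, 0.1]
gripper_width: 0.006
finger_force: 1.7
```

Request:
{"api": "step_arm", "payload": {"targets": "0.05 0 0 0; 0.1 0 0 0; 0.15 0 0 0; 0.2 0 0 0; 0.25 0 0 0; 0.3 0 0 0; 0.34 0 0 0; 0.38 0 0 0; 0.42 0 0 0; 0.45 0 0 0; 0.47 0 0 0; 0.48 0 0 0"}}

```text
clock: 11.7
eef_pos: [0.5885, 0.1433, 0.0579]
tool_rot: [[0.127, 0.992, -0.0], [0.992, -0.127, 0.0], [0.0, -0.0, -1.0]]
contact_force: [1.3, -2.9, -0.0]
gripper_width: 0.008
finger_force: 1.5
```

```bash
python3 w.py
```

```text
t 11.7 press-frame TCP [-0.2629 -0.0003  0.0579] toolx yaw err deg 0.01 F [ 1.3 -2.9 -0. ] w 0.008
```

Request:
{"api": "step_arm", "payload": {"targets": "0.02 0 0 0; 0.04 0 0 0; 0.05 0 0 0; 0.06 0 0 0; 0.07 0 0 0; 0.08 0 0 0; 0.08 0 0 0"}}

```text
clock: 12.28
eef_pos: [0.5896, 0.1511, 0.0579]
tool_rot: [[0.127, 0.992, -0.0], [0.992, -0.127, 0.0], [0.0, -0.0, -1.0]]
contact_force: [0.7, -0.9, 0.3]
gripper_width: 0.005
finger_force: 0.5
```

Request:
{"api": "step_arm", "payload": {"targets": "0.01 0 0 0; 0.02 0 0 0; 0.02 0 0 0"}}

```text
clock: 12.53
eef_pos: [0.5898, 0.1531, 0.0579]
tool_rot: [[0.127, 0.992, -0.0], [0.992, -0.127, 0.0], [0.0, -0.0, -1.0]]
contact_force: [0.1, -1.7, -0.5]
gripper_width: 0.004
finger_force: 0.7
```

```bash
python3 w.py
```

```text
t 12.5333 press-frame TCP [-0.2728 -0.0003  0.0579] toolx yaw err deg -0.0 F [ 0.1 -1.7 -0.5] w 0.004
```

Request:
{"api": "step_arm", "payload": {"targets": "0.01 0 0 0; 0.02 0 0 0; 0.02 0 0 0"}}

```text
clock: 12.78
eef_pos: [0.59, 0.1544, 0.0579]
tool_rot: [[0.127, 0.992, -0.0], [0.992, -0.127, -0.001], [-0.001, -0.0, -1.0]]
contact_force: [0.1, -9.0, 2.0]
gripper_width: 0.006
finger_force: 4.3
```

Request:
{"api": "step_arm", "payload": {"targets": "0.01 0 0 0; 0.02 0 0 0; 0.02 0 0 0"}}

```text
clock: 13.03
eef_pos: [0.59, 0.1546, 0.0579]
tool_rot: [[0.127, 0.992, -0.001], [0.992, -0.127, -0.004], [-0.004, -0.001, -1.0]]
contact_force: [-1.2, -25.6, 6.2]
gripper_width: 0.006
finger_force: 12.6
```

```bash
python3 w.py
```

```text
t 13.0333 press-frame TCP [-0.2743 -0.0003  0.0579] toolx yaw err deg 0.02 F [ -1.2 -25.6   6.2] w 0.006
```

The bed is at its stop, at the predicted position with force rising. I'll ease off the lip and rise.

Request:
{"api": "step_arm", "payload": {"targets": "-0.03 0 0 0; -0.08 0 0 0; -0.14 0 0 0; -0.14 0 0 0; -0.14 0 -0.2 0; -0.14 0 -0.5 0; -0.14 0 -0.8 0; -0.14 0 -1 0"}}

```text
clock: 13.7
eef_pos: [0.5892, 0.1433, 0.1605]
tool_rot: [[0.127, 0.992, 0.002], [0.992, -0.127, 0.001], [0.001, 0.002, -1.0]]
contact_force: [0.6, 0.3, 0.1]
gripper_width: 0.001
finger_force: 0.0
```

Request:
{"api": "step_arm", "payload": {"targets": "0 -0.2 -0.3 0; 0.2 -0.5 -0.6 0; 0.4 -0.8 -0.9 0; 0.7 -1 -1 0; 1 -1 -1 0"}}

```text
clock: 14.12
eef_pos: [0.4998, 0.2561, 0.2617]
tool_rot: [[0.128, 0.992, 0.003], [0.992, -0.128, 0.002], [0.002, 0.003, -1.0]]
contact_force: [2.3, 1.5, 0.5]
gripper_width: 0.006
finger_force: 0.0
```

Request:
{"api": "step_arm", "payload": {"targets": "0.3 -0.2 -0.3 0; 0.6 -0.4 -0.6 0; 0.9 -0.5 -0.8 0; 1 -0.5 -0.8 0; 1 -0.5 -0.8 0; 1 -0.5 -0.8 0"}}

```text
clock: 14.62
eef_pos: [0.4649, 0.3612, 0.3378]
tool_rot: [[0.126, 0.992, 0.0], [0.992, -0.126, 0.0], [0.0, 0.0, -1.0]]
contact_force: [-0.1, -0.7, -0.6]
gripper_width: 0.005
finger_force: 0.0
```

```bash
python3 w.py; python3 - <<'E'
from h import *
a=bot.read_camera("scene")[170:430,145:415]; b=bot.read_camera("top")[170:330,215:475]
cv2.imwrite("pics/m2.png",np.hstack([cv2.resize(a,(374,360)),cv2.copyMakeBorder(cv2.resize(b,(426,262)),0,98,0,0,0)]))
E
```

```text
t 14.6167 press-frame TCP [-0.4633 -0.1507  0.3378] toolx yaw err deg 0.09 F [-0.1 -0.7 -0.6] w 0.005
```

View pics/m2.png

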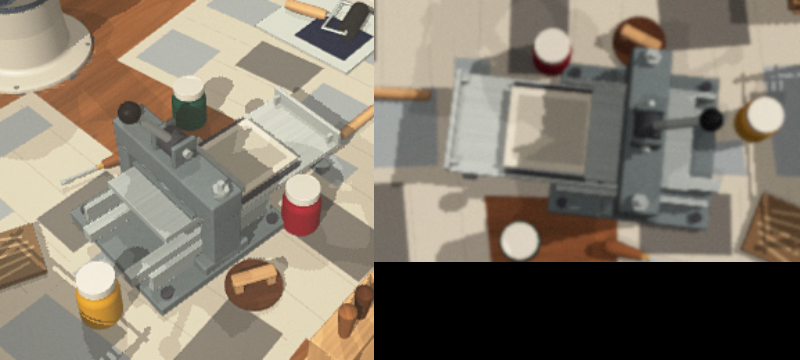

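The picture shows the bed fully out (lip at (457,115) right), the print lying flat and square at (548,132), the lever still back (711,120), and jars and tools in place. The arm is clear, so I'm handing in.

```bash
python3 -c "
from workcell import bot
print(bot.finish_job())"
```

```text
the job is handed in; nothing more can be done
None
```

I pushed the lever back to its stop and then drew the bed out to its stop. The last picture shows the print lying flat and the jars and tools in place, and the job is handed in, but no verdict came back.

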